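Hold the paste pot's bayonet lid at the vent mark

ROBOT

A 6-joint arm with a two-finger parallel gripper is mounted at the origin on a cart in front of the work surface, level with it; the furniture and walls round the work are solid. World frame = base frame: x ahead of the robot, y to its left, z up, the work surface at z = 0. Lengths are in mm, angles in rad, forces in N, time in s.
With the tool pointing down it reaches from about 275 to 750 mm from the base axis. Payload 10.2 kg.
Tool frame: the origin (TCP) lies between the finger pads; the fingertips stand 11 mm ahead of it and the grasp point (between the pads) lies 8 mm behind it; z points along the fingers, y is the line along which they close (so a half turn about z gives the same grasp; the last joint's range is limited). The gripper opens to 85 mm and grips with 20 to 120 N. Pads are 22 mm wide; open, the fingers measure 114 mm over their backs; the gripper's body (76 mm by 85 mm) begins 54 mm behind the grasp point. The pads swing forward as they close: fully open they stand 13 mm farther back than shut.
Start: joints at [0.992, 0.313, 1.498, -0, 1.331, -0.223], TCP at [182.892, 492.12, 213.894] pointing down, gripper open.
Joint ranges: [-2.94, 2.94], [-0.97, 2.17], [0.19, 2.56], [-1.23, 4.37], [0.02, 3.11], [-2.88, 2.88]. Speed limits (rad/s): [2.39, 2.39, 3.01, 3.14, 3.14, 3.14].

INTERFACE

Orientations are given as a unit quaternion [w, x, y, z].
In Python, from rig import sense, eyes, finish_job gives the robot as it stands.
- The arm moves only by the shell command python3 -m jog 'ROWS' [FORCE]. ROWS is JSON, a list of rows, each a list of 7 numbers: the shift along the tool's x, y, z in m, then the turn, a rotation vector about the tool's x, y, z in rad, then the finger opening in m, from 0 to 0.0854. In form: [[dx, dy, dz, rx, ry, rz, gripper], ...]. A call has 1 to 5 rows; each row shifts and turns the commanded pose from where the row before left it, along the tool's axes as they then stand; what a row does not reach is not made up. A row lasts 1/10 s, in which the tool goes at most 50 mm and 8.59 degrees, less where a joint would pass 70% of its speed; a pose out of reach is approached as far as the arm can. A call is refused whole if a number of a shift passes 0.05 or a number of a turn 0.15, either way. A call with a gripper value outside its range is refused whole. The fingers move at their own pace and stop on an object; FORCE is the grip in N (left out, the last holds). Time passes only in rows, so rows that do not move let the fingers close. It gives the time, the measured TCP pose, the force, the opening and the grip force at its end, in the units of the state.
- sense(): the state, without advancing time (a new reading comes with each control period).
- eyes.capture(name): name is "scene" or "top" or "wrist"; returns the picture (480x640x3 uint8, red, green, blue); there is no depth.
- eyes.calibration(name): a dict with "fx", "fy", "cx", "cy" (pixels), "cam_to_world" (4x4, takes a point from camera to world coordinates); the wrist camera has in their place "mount" (4x4, takes a point from camera to tool coordinates, whose origin is the TCP and whose axes are the flange's). Camera axes: x right, y down, z forward; pixel columns grow to the right and rows downward; lengths in mm; the calibration is good to about 2 mm. A picture is of the moment at which its call begins: read the wrist's pose just before it. calibration takes no time and is no camera call.
- finish_job(): hands the job in; it is judged then, once.
The state is a dict: "time_s": time; "joints": joint angles; "dq": joint speeds; "tau": joint torques, N m; "eef_pos": TCP position; "ee_rot": TCP orientation; "force": force on the tool from outside, world axes, zero at the start; "wrist_torque": the same for the moment, N m; "grip_width": opening from 0.0 (shut) to 1.0 (fully open); "grip_force": force on a finger pad.
Only numpy, scipy, OpenCV 4.12 (cv2) and the standard library are available. Lean on these libraries where they do the work, as an engineer would, in place of code of your own. Each camera call takes 0.05 s, during which the arm holds its last target. There are 200 camera calls.

TASK

The empty paste pot has to be held at its vent position. First lift the red-handled spreader out of the pot and slide its blade edgewise all the way down into the slot of the wooden block; then set the grey lid straight down into the pot with its two lugs through the two notches, and twist it clockwise (seen from above) against the ring's spring to the yellow half-way mark, without running on into the lock by the red mark. Finish still gripping the lid there: the spring turns it back if it is let go; leave the other things on the bench alone.

Things in the scene. Friction and masses are not known exactly. Their poses are not given: they have to be found in the camera images.
- pot: Blue round pot fixed to the bench, 88 mm across, 70 mm high (base flange 116 mm across, 6 mm thick), with an aluminium collar 100 mm across round its top. Origin on the pot's axis at bench level, z up. Two notches for the lid's lugs cut the mouth's edge at +x and -x of this frame, with a white mark beside each.
- pot_mouth (a point): Centre of the mouth, level with the collar's top, 70 mm above the bench; axes as the pot's. Mouth 63 mm across, flange 4 mm thick, notches 18 mm wide, reaching 39 mm from the axis. From the notches (white marks) the lugs turn only clockwise (about 8 degrees the other way): yellow mark at 40 degrees, red mark at 85; from about 65 degrees on a lug meets the lock pin.
- half_mark: The pair of yellow marks on the collar. Origin on the pot's axis at the collar's top (70 mm above the bench); its x axis runs through both yellow marks. The lid is at the half-way place when its bar (lid x axis, either way round) lies along this x axis.
- return_ring (a joint): Spring ring inside the pot, rad, 0 at rest, grows clockwise as the lugs push it, from about 6 degrees of twist on; about 0.6 when the lid is at the yellow mark. It resists with about 0.02 Nm at first, 0.14 Nm at the yellow mark.
- lock_pin (a joint): Spring lock pin with a red button outside the collar, m, 0 at rest; a lug that is turned on towards the red mark pushes it outward (2.5 mm and then the click).
- lid: Loose grey lid, 82 mm across, 0.1 kg, standing on the bench. Origin: centre of the spigot's underside, z up. Spigot 56 mm across (tapering to 50 at its foot), z 0 to 12 mm; two steel lugs 10 mm wide at +x and -x, reaching 36.5 mm from the axis, z 1 to 6.5 mm; plate z 12 to 19 mm. Seated, the plate lies on the collar and the origin is 58 mm above the pot's. Half a turn makes no difference.
- lid_bar (a point): Middle of the lid's black grip bar, 36 mm above the lid's origin; the bar runs along the lid's x (over the lugs), 60 mm long, 16 mm wide, from 19 to 53 mm above the lid's origin, with white pointers at both ends.
- spreader: Loose spreader, 0.08 kg: red grip bar along its x, 90 mm long, 16 mm wide, 34 mm high, with a flat steel blade hanging from the middle of it, 50 mm along x, 3 mm thick (y), 42 mm deep. Origin at the centre of the bar's underside, z up. At the start the blade hangs in the pot and the bar lies across the collar, origin 70 mm above the bench.
- block: Wooden block fixed to the bench, 100 (x) x 50 (y) x 55 mm high, origin at the centre of its underside. A slot in the middle of its top, 58 mm along the block's x, 8 mm wide, 48 mm deep, takes the spreader's blade; the bar then lies on the block's top. Either way round will do.
- slot_mouth (a point): Centre of the slot's mouth, on the block's top, 55 mm above the bench.
- tape_yellow: Bystander: roll of yellow tape, 90 mm across.
- nipper_blue: Bystander: small pliers with blue handles, 148 mm long.
- cup_studs: Bystander: small red cup, 64 mm across, 42 mm high.
Mind the look-alikes: they are no part of the job. Leave any purple or turquoise look-alike of the lid alone.

How it is judged:
By the outcome, as a careful person would: the job done as asked, in the order asked, and still so for the second after the job is handed in, while the arm keeps its last pose, push and grip.
It also fails if it takes over 58 s, if anything falls off the work surface, if the arm or the gripper's body presses on something with over 40 N, if the wrist force passes 120 N, or if a joint passes its speed limit or range.

## Working session

There is one attempt and no reset: what is moved stays moved. The work goes in short steps, Python scripts to look and compute and a shell command to move; the robot and the scene stay as the last step left them, time stands still between calls to the robot, and variables do not carry over. Pictures are saved under pics/ and viewed, at most 14 in all, crops included, and the job is handed in when it is done.

```bash
mkdir -p pics; ls; python3 - <<'E'
from rig import sense, eyes
import cv2, numpy as np
s=sense(); print(s)
for n in ("scene","top"):
    im=eyes.capture(n); cv2.imwrite(f"pics/{n}0.png",im[:,:,::-1]); c=eyes.calibration(n); print(n,c)
print(eyes.calibration("wrist"))
E
```

```text
pics
{'time_s': 0.0, 'joints': array([ 9.91603628e-01,  3.13474760e-01,  1.49846340e+00,  1.10770670e-05,
        1.33103356e+00, -2.23399382e-01]), 'dq': array([-0.00087317, -0.00039919,  0.00076639, -0.00103112, -0.00065584,
        0.00071267]), 'tau': array([ 2.44997726e-03, -4.12266684e+01, -2.59738129e+01, -2.54805235e-05,
        4.21038712e-03, -1.25980881e-05]), 'eef_pos': array([182.71679428, 491.86122844, 213.31253022]), 'ee_rot': array([-2.74293116e-04,  1.76961076e-01,  9.84217609e-01, -6.32655961e-04]), 'force': array([ 0.36881336, -0.35180855,  0.33262336]), 'wrist_torque': array([ 0.01226687,  0.04258584, -0.01312588]), 'grip_force': 0.0, 'grip_width': 0.9982720138824186}
scene {'fx': 607.8933785677035, 'fy': 607.8933785677035, 'cx': 322.45452702030406, 'cy': 252.29111977176095, 'cam_to_world': array([[-9.55279582e-01, -2.23329516e-01,  1.93816531e-01,
         3.25466408e+02],
       [-2.95438251e-01,  7.48610355e-01, -5.93547619e-01,
         9.29946441e+02],
       [-1.25363599e-02, -6.24264739e-01, -7.81112268e-01,
         1.24725338e+03],
       [ 0.00000000e+00
[... 282 characters left out ...]
.99939938e-01, -9.45251361e-03,  5.54719153e-03,
         3.38864001e+01],
       [-4.76021756e-03, -8.13347763e-02, -9.96675471e-01,
         1.39883896e+03],
       [ 0.00000000e+00,  0.00000000e+00,  0.00000000e+00,
         1.00000000e+00]])}
{'fx': 403.51603192343293, 'fy': 403.51603192343293, 'cx': 314.7689510140609, 'cy': 243.1359960063374, 'mount': array([[-5.97498576e-04, -9.47281565e-01, -3.20401747e-01,
         8.30244040e+01],
       [ 9.99999814e-01, -6.04149148e-04, -7.86484947e-05,
        -1.21282687e-01],
       [-1.19068173e-04, -3.20401734e-01,  9.47281750e-01,
        -1.59961491e+02],
       [ 0.00000000e+00,  0.00000000e+00,  0.00000000e+00,
         1.00000000e+00]])}
```

View pics/top0.png

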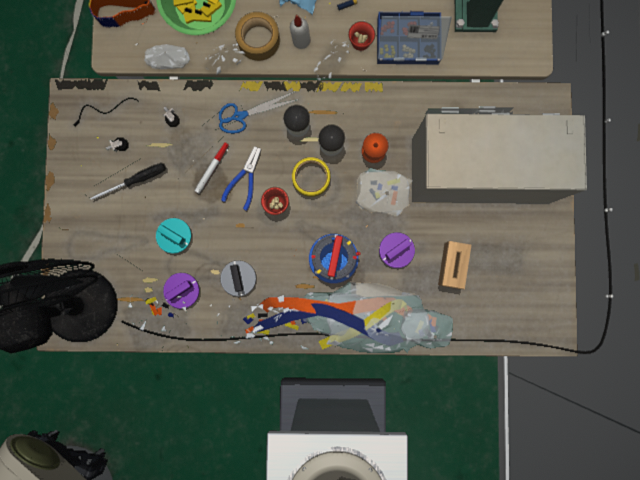

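View pics/scene0.png

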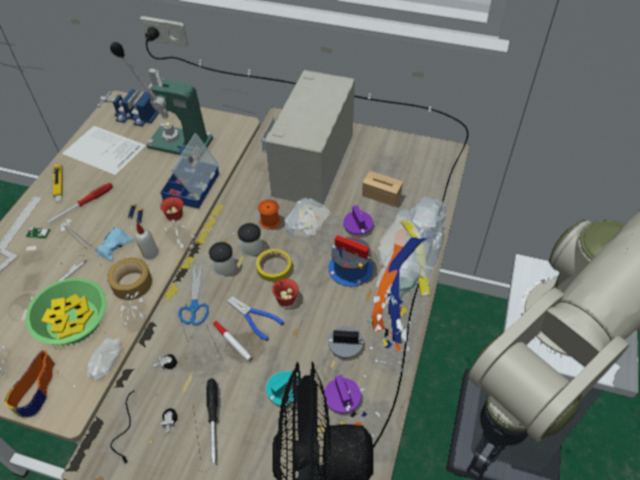

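Top view: grey lid with black bar (238,279), and look-alikes purple (181,291), purple (397,250), turquoise (174,236). The red bar across the blue pot is at (334,256), with a red cup (275,201), an orange ball (375,146) and a red pen (215,160) as possible confusions. The wooden block is at (456,266). I choose grey (238,279), red bar (334,256) and block (456,266). Next I'll measure them and check a close crop.

```bash
cat > h.py <<'E'
import numpy as np, cv2
from rig import sense, eyes
from scipy.spatial.transform import Rotation as R
def cam(n,s=None):
    c=eyes.calibration(n); K=(c['fx'],c['fy'],c['cx'],c['cy'])
    if n!='wrist': return K,c['cam_to_world']
    s=s or sense(); q=s['ee_rot']; T=np.eye(4); T[:3,:3]=R.from_quat([q[1],q[2],q[3],q[0]]).as_matrix(); T[:3,3]=s['eef_pos']
    return K,T@c['mount']
def ray(C,uv,z):
    K,T=C; uv=np.atleast_2d(uv).astype(float)
    d=np.c_[(uv[:,0]-K[2])/K[0],(uv[:,1]-K[3])/K[1],np.ones(len(uv))]@T[:3,:3].T
    o=T[:3,3]; return (o+d*((z-o[2])/d[:,2])[:,None])[:,:2]
def proj(C,p):
    K,T=C; p=np.atleast_2d(p); c=(p-T[:3,3])@T[:3,:3]
    return np.c_[c[:,0]/c[:,2]*K[0]+K[2],c[:,1]/c[:,2]*K[1]+K[3]]
def blobs(mask,amin=15):
    n,l,st,ce=cv2.connectedComponentsWithStats(mask.astype(np.uint8),connectivity=8)
    return [(st[i,4],ce[i],np.argwhere(l==i)[:,::-1]) for i in range(1,n) if st[i,4]>=amin]
def hsv(im): return cv2.cvtColor(im,cv2.COLOR_RGB2HSV).astype(int)
def rect(C,pts,z):
    w=ray(C,pts,z).astype(np.float32); (c,s,a)=cv2.minAreaRect(w); 
    if s[0]<s[1]: s=s[::-1]; a+=90
    return np.round(c,1),np.round(s,1),round((a+90)%180-90,1)
def shot(n,name):
    s=sense(); im=eyes.capture(n); cv2.imwrite(f'pics/{name}.png',im[:,:,::-1]); return s,im
E
python3 - <<'E'
from h import *
im=cv2.imread('pics/top0.png')[:,:,::-1].copy(); C=cam('top'); H=hsv(im)
print('tcp px',proj(C,sense()['eef_pos']),proj(cam('scene'),sense()['eef_pos']))
def roi(m,x0,x1,y0,y1): k=np.zeros_like(m); k[y0:y1,x0:x1]=m[y0:y1,x0:x1]; return k
red=((H[...,0]<6)|(H[...,0]>174))&(H[...,1]>150)&(H[...,2]>90)
for a,c,p in blobs(roi(red,310,360,230,285)): print('red',a,c,rect(C,p,104))
wood=(abs(H[...,0]-14)<6)&(H[...,1]>90)&(H[...,2]>120)
for a,c,p in blobs(roi(wood,430,485,230,300),100): print('wood',a,c,rect(C,p,55))
blk=(H[...,2]<70)
for a,c,p in blobs(roi(blk,215,262,255,300)): print('bar',a,c,rect(C,p,53))
blu=(abs(H[...,0]-110)<12)&(H[...,1]>120)
p=np.concatenate([b[2] for b in blobs(roi(blu,300,365,228,290),10)]); e=cv2.minEnclosingCircle(ray(C,p,6).astype(np.float32)); print('flange',e)
g=(H[...,1]<40)&(H[...,2]>90)&(H[...,2]<220)
for a,c,p in blobs(roi(g,215,262,255,300),100): print('lid',a,cv2.minEnclosingCircle(ray(C,p,19).astype(np.float32)))
big=np.hstack([cv2.resize(im[y-35:y+35,x-35:x+35],(390,390),interpolation=cv2.INTER_CUBIC) for x,y in((334,258),(238,279))])
cv2.imwrite('pics/crop1.png',big[:,:,::-1])
E
```

```text
tcp px [[ 85.63492619 440.76560959]] [[485.37171064 456.51100981]]
red 279 [334.61290323 255.88530466] (array([551.1,  12.1]), array([88.6, 15.3]), -11.2)
wood 930 [456.31612903 264.61935484] (array([ 536.8, -261.2]), array([100.9,  50.9]), -9.1)
bar 215 [236.47906977 277.94418605] (array([501.4, 230.2]), array([61.3, 17.8]), 13.3)
bar 20 [248.75 292.1 ] (array([471.1, 202.3]), array([34.7,  5.2]), -49.5)
flange ((551.0630493164062, 13.563032150268555), 56.9744987487793)
lid 835 ((508.03558349609375, 238.8245849609375), 49.715667724609375)
```

View pics/crop1.png

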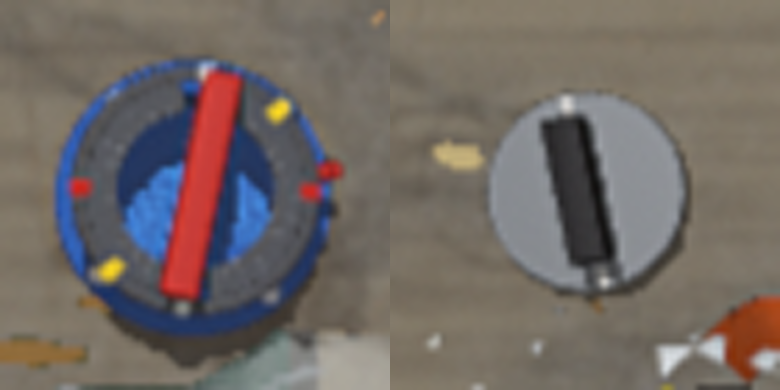

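The left crop shows the red bar across the collar, nearly along the white notch marks (207,70) and (182,307). The yellow marks are at (280,110) and (112,270), the red marks at (80,187) and (312,190). The right crop shows the grey lid with a black bar and white pointers. The choice holds, so I'm moving above the pot.

```bash
python3 -m jog '[[-0.0394,-0.0247,0.0018,0,0,0,0.085],[-0.0394,-0.0247,0.0018,0,0,0,0.085],[-0.0394,-0.0247,0.0018,0,0,0,0.085],[-0.0394,-0.0247,0.0018,0,0,0,0.085],[-0.0394,-0.0247,0.0018,0,0,0,0.085]]' >/dev/null
python3 -m jog '[[-0.0394,-0.0247,0.0018,0,0,0,0.085],[-0.0394,-0.0247,0.0018,0,0,0,0.085],[-0.0394,-0.0247,0.0018,0,0,0,0.085],[-0.0394,-0.0247,0.0018,0,0,0,0.085],[-0.0394,-0.0247,0.0018,0,0,0,0.085]]' >/dev/null
python3 -m jog '[[-0.0394,-0.0247,0.0018,0,0,0,0.085],[-0.0394,-0.0247,0.0018,0,0,0,0.085],[-0.0394,-0.0247,0.0018,0,0,0,0.085],[0,0,0,0,0,-0.08,0.085],[0,0,0,0,0,-0.08,0.085]]'
python3 - <<'E'
from h import *
s,im=shot('wrist','w1'); C=cam('wrist',s); H=hsv(im)
print(s['time_s'],s['eef_pos'],s['ee_rot'],s['joints'])
red=((H[...,0]<6)|(H[...,0]>174))&(H[...,1]>150)&(H[...,2]>90)
for a,c,p in blobs(red,40): print('red',a,c,rect(C,p,104),ray(C,c,70))
y=(abs(H[...,0]-26)<5)&(H[...,1]>150)&(H[...,2]>130)
for a,c,p in blobs(y,40): print('yel',a,c,ray(C,c,70))
w=(H[...,1]<25)&(H[...,2]>200)
for a,c,p in blobs(w,30): print('white',a,c,ray(C,c,70))
E
```

```text
time_s: 1.6
eef_pos: [551.4, 11.5, 189.6]
ee_rot: [-0.001, 0.097, 0.995, 0.0]
force: [-0.1, 0.3, 0.5]
grip_width: 0.992
grip_force: 0.0
1.6 [551.36643531  11.52568698 189.58426816] [-8.02176047e-04  9.71594159e-02  9.95268505e-01  8.95451217e-05] [-1.91592627e-01  3.91026487e-01  1.45292275e+00  2.82979508e-05
  1.29925750e+00 -1.56777064e+00]
red 3113 [313.42017347 235.62190813] (array([549.,  11.]), array([88.1, 15.3]), -11.1) [[556.62097887   9.43949936]]
red 88 [378.81818182 214.17045455] (array([540.3,  54.6]), array([6.8, 5.1]), -89.5) [[549.92799951  58.38146445]]
red 154 [250.46103896 240.29220779] (array([541.1, -28.7]), array([13.9,  7.2]), -56.0) [[551.21439367 -36.3164146 ]]
red 2724 [502.70007342 326.48127753] (array([633.7, 125.9]), array([50.1, 44.3]), 37.7) [[658.91240041 140.76790348]]
red 548 [621.45620438 390.51642336] (array([706.8, 208.8]), array([30.8, 13.4]), -33.8) [[739.25327736 234.97868697]]
yel 2899 [114.22731977  66.98585719] [[421.40409568 -93.16936357]]
yel 72 [353.26388889 172.19444444] [[516.92182773  45.38208787]]
yel 78 [280.96153846 274.05128205] [
[... 532 characters left out ...]
[421.09087976 -54.96068458]]
white 364 [464.16208791  53.49450549] [[456.81935464 126.33367005]]
white 4900 [228.83734694 123.7955102 ] [[469.22158652 -30.53840901]]
white 78 [364.52564103  92.62820513] [[467.51635345  61.01357975]]
white 120 [204.075 110.225] [[457.76229377 -44.29613827]]
white 183 [ 66.3442623  133.17486339] [[ 453.94198055 -138.88798578]]
white 294 [229.87414966 384.34693878] [[669.95884773 -83.70198785]]
white 69 [636.57971014 370.8115942 ] [[721.71187727 246.27205222]]
white 600 [549.77833333 383.395     ] [[720.44370583 176.43467923]]
white 395 [198.44556962 414.39493671] [[ 694.43089108 -117.96791975]]
white 36 [252.41666667 424.13888889] [[713.39781373 -75.30377881]]
```

View pics/w1.png

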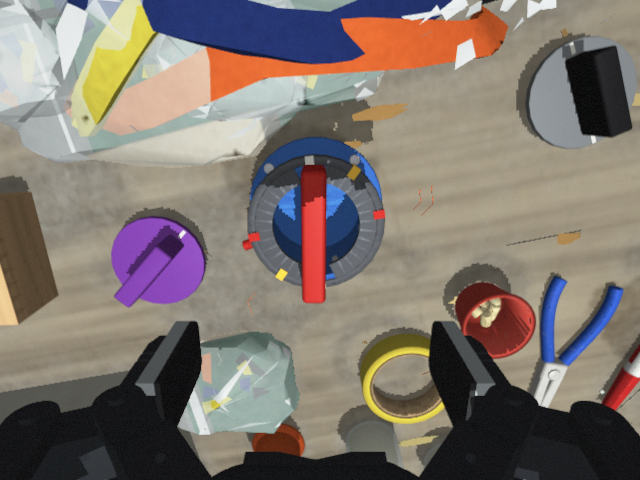

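The wrist view shows the pot with the red bar at (313,236), yellow marks at (353,172) and (281,274), and the grey lid at upper right (585,90). The yellow marks put the pot axis near (549.5,12.5), the yellow axis at -45.5° and the notches at about -5.5°. Next I grasp the spreader and lift it.

```bash
python3 -m jog '[[0.001,0,0.03,0,0,0,0.085],[0,0,0.03,0,0,0,0.085],[0,0,0.022,0,0,0,0.085],[0,0,0.01,0,0,0,0.06],[0,0,0.01,0,0,0,0.03]]' 60
python3 -m jog '[[0,0,0,0,0,0,0.005],[0,0,0,0,0,0,0.005],[0,0,0,0,0,0,0.005],[0,0,0,0,0,0,0.005],[0,0,0,0,0,0,0.005]]'
```

```text
time_s: 2.15
eef_pos: [550.3, 13.0, 88.3]
ee_rot: [0.0, 0.098, 0.995, -0.0]
force: [0.2, -0.7, 0.1]
grip_width: 0.685
grip_force: 0.0
time_s: 2.65
eef_pos: [550.4, 12.9, 88.9]
ee_rot: [0.0, 0.098, 0.995, -0.0]
force: [-0.2, -0.6, -0.0]
grip_width: 0.058
grip_force: 0.0
```

```bash
python3 - <<'E'
from h import *
s,im=shot('wrist','w2')
print(s['eef_pos'],s['grip_width'])
s,im2=shot('scene','s2')
C=cam('top')
s,im3=shot('top','t2')
big=np.hstack([cv2.resize(im,(400,300)),cv2.resize(im2[200:320,290:450],(400,300),interpolation=2)])
cv2.imwrite('pics/c2.png',big[:,:,::-1])
E
```

```text
[550.36092823  12.87651293  88.90879426] 0.05842788857326987
```

View pics/c2.png

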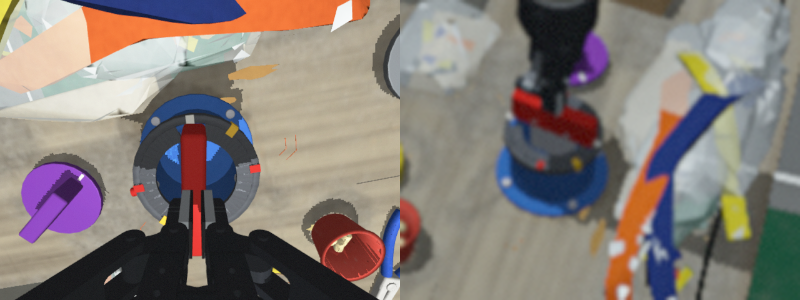

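```bash
python3 - <<'E'
from h import *
im=cv2.imread('pics/w2.png'); s=sense(); C=cam('wrist',s); K,T=C
p=s['eef_pos']
for d in (-8,0,11): print(d,proj(C,p-[0,0,d]))
c=im[130:430,200:440]; c2=cv2.imread('pics/s2.png')[210:300,320:410]
cv2.imwrite('pics/c3.png',np.hstack([cv2.resize(c,(400,500),interpolation=2),cv2.resize(c2,(400,500),interpolation=2)]))
print(proj(cam('scene'),[p-[0,0,11],p]), sense()['grip_width'])
E
```

```text
-8 [[314.89764926 314.03715528]]
0 [[314.89213365 305.21072868]]
11 [[314.88527356 294.23277466]]
[[351.14959662 249.6407868 ]
 [351.25859792 246.82936801]] 0.05664991871543691
```

View pics/c3.png

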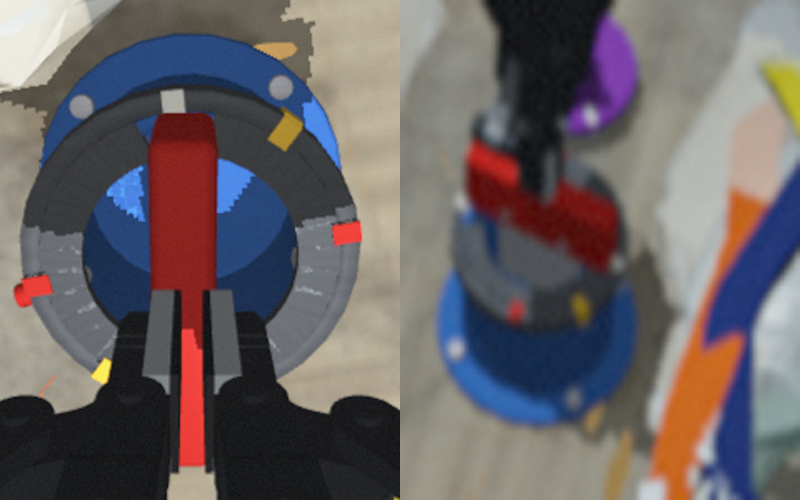

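```bash
python3 -m jog '[[0,0,0,0,0,0,0],[0,0,0,0,0,0,0],[0,0,0,0,0,0,0]]' 60
python3 -m jog '[[0,0,-0.01,0,0,0,0],[0,0,-0.01,0,0,0,0],[0,0,-0.01,0,0,0,0]]'
python3 - <<'E'
from h import *
s,im=shot('wrist','w4'); cv2.imwrite('pics/c4.png',im[100:,150:500,::-1]); C=cam('wrist',s);H=hsv(im)
red=((H[...,0]<6)|(H[...,0]>174))&(H[...,1]>150)&(H[...,2]>60)
for a,c,p in blobs(red,200): print(a,c,rect(C,p,104),rect(C,p,134))
E
```

```text
time_s: 3.1
eef_pos: [550.2, 12.9, 88.5]
ee_rot: [-0.0, 0.098, 0.995, -0.0]
force: [-0.2, -0.8, -0.2]
grip_width: -0.001
grip_force: 0.0
time_s: 3.4
eef_pos: [550.4, 12.9, 119.8]
ee_rot: [0.0, 0.098, 0.995, -0.0]
force: [0.3, 0.4, 0.2]
grip_width: 0.001
grip_force: 0.0
3899 [310.22005642 244.63246986] (array([532.2,  14.3]), array([64.6, 15.3]), -11.2) (array([521.4,  16.8]), array([53.6, 12.7]), -11.2)
226 [230.53982301 278.86283186] (array([536.9, -25.2]), array([11.5,  6.8]), -62.4) (array([525.3, -16. ]), array([9.6, 5.6]), -62.4)
6505 [532.0055342  369.53958493] (array([617.7, 110.7]), array([62.7, 46.5]), 48.8) (array([592.3,  96.8]), array([52. , 38.6]), 48.8)
```

View pics/c4.png

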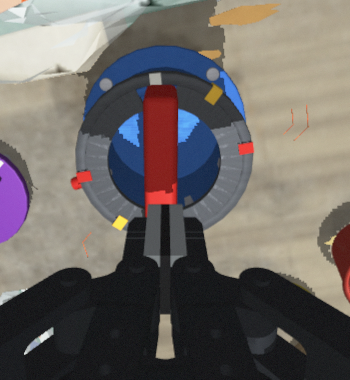

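The fingers closed above the bar and it stayed put in the pot, so the tips are higher than I assumed. I'll check the heights by triangulation.

```bash
python3 - <<'E'
from h import *
s=sense(); c=eyes.calibration('wrist')
def cm(p,s):
    T=cam('wrist',s)[1].copy(); T[:3,3]+=np.array(p)-s['eef_pos']; return (cam('wrist',s)[0],T)
V=[('w1',[551.37,11.53,189.58]),('w2',[550.36,12.88,88.91]),('w4',list(s['eef_pos']))]
for n,p in V:
    im=cv2.imread(f'pics/{n}.png')[:,:,::-1].copy(); H=hsv(im); C=cm(p,s)
    y=(abs(H[...,0]-23)<7)&(H[...,1]>130)&(H[...,2]>90)
    q=[ce for a,ce,_ in blobs(y,30) if 230<ce[0]<420 and 130<ce[1]<340]
    red=((H[...,0]<6)|(H[...,0]>174))&(H[...,1]>150)&(H[...,2]>60)
    b=[p for a,ce,p in blobs(red,1000) if abs(ce[0]-312)<20]
    print(n,q,[ [tuple(ray(C,ce,z)[0].round(1)) for z in (55,70,85)] for ce in q],'bar far end row',[ (x[:,1].min(),x[x[:,1]<x[:,1].min()+12,0].min(),x[x[:,1]<x[:,1].min()+12,0].max()) for x in b])
    K,T=C; t=np.array(p); xt=np.array([-.981,.193,0])
    print('pred pad tip corner',proj(C,[t+11*xt-[0,0,11],t-[0,0,11],t-11*xt-[0,0,11]])[:,1])
s,im=shot('scene','s4'); print(proj(cam('scene'),[s['eef_pos']-[0,0,11],s['eef_pos'],s['eef_pos']+[0,0,20]]))
c=cv2.imread('pics/s4.png')[180:300,290:420]; cv2.imwrite('pics/c5.png',cv2.resize(c,(650,600),interpolation=2))
E
```

```text
w1 [array([353.79310345, 143.63793103]), array([353.4789916 , 172.21008403]), array([280.84705882, 274.18823529])] [[(np.float64(500.2), np.float64(49.9)), (np.float64(498.7), np.float64(48.8)), (np.float64(497.1), np.float64(47.7))], [(np.float64(520.2), np.float64(46.4)), (np.float64(517.6), np.float64(45.4)), (np.float64(515.0), np.float64(44.5))], [(np.float64(588.4), np.float64(-23.3)), (np.float64(582.3), np.float64(-20.7)), (np.float64(576.3), np.float64(-18.1))]] bar far end row [(np.int64(165), np.int64(301), np.int64(325))]
pred pad tip corner [272.44168549 294.15614773 315.06522985]
w2 [array([366.8962963 , 159.23703704]), array([371.22535211, 208.08098592])] [[(np.float64(497.0), np.float64(48.6)), (np.float64(494.8), np.float64(47.1)), (np.float64(492.5), np.float64(45.6))], [(np.float64(520.9), np.float64(47.0)), (np.float64(516.8), np.float64(45.6)), (np.float64(512.7), np.float64(44.3))]] bar far end row [(np.int64(198), np.int64(292), np.int64(328))]
pred pad tip corner [272.44168549 294.15614773 315.06522985]
w4 [array([360.94117647, 153.44117647]), array([363.45714286, 194.27142857]), array([269.55223881, 322.23880597])] [[(np.float64(498.9), np.float64(49.0)), (np.float64(496.9), np.float64(47.7)), (np.float64(494.9), np.float64(46.4))], [(np.float64(521.7), np.float64(46.8)), (np.float64(518.2), np.float64(45.6)), (np.float64(514.7), np.float64(44.4))], [(np.float64(591.6), np.float64(-24.6)), (np.float64(583.5), np.float64(-21.0)), (np.float64(575.3), np.float64(-17.5))]] bar far end row [(np.int64(185), np.int64(295), np.int64(326))]
pred pad tip corner [272.44168549 294.15614773 315.06522985]
[[351.10813716 241.01439297]
 [351.21877982 238.10387119]
 [351.42330335 232.72375664]]
```

View pics/c5.png

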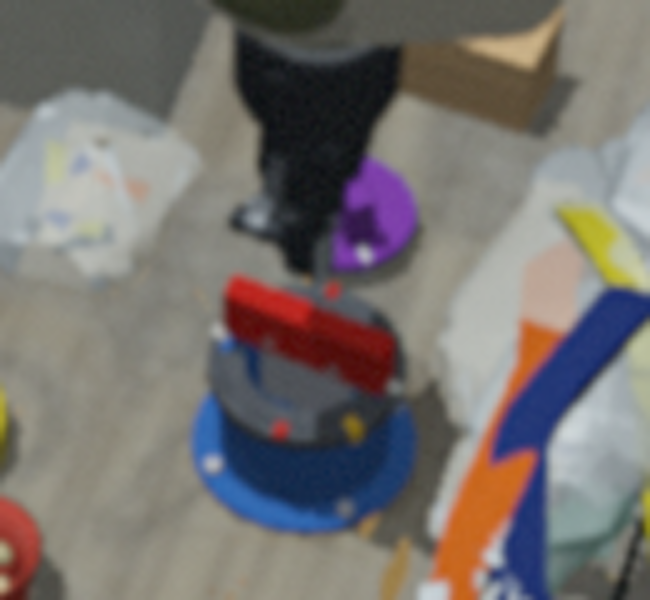

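The scene crop shows the shut fingertips at (310,270), well above the red bar. They also sit about 26 mm farther back along the tool than stated, and the open fingers in w1 agree. The collar marks triangulate to z=70, so the camera and pose are sound. I'll go 26 mm deeper, watching the force.

```bash
python3 -m jog '[[0,0,-0.01,0,0,0,0.05],[0,0,0,0,0,0,0.05],[0,0,0,0,0,0,0.05],[0,0,0.03,0,0,0,0.05]]' 
python3 -m jog '[[0,0,0.02,0,0,0,0.05],[0,0,0.01,0,0,0,0.05],[0,0,0.007,0,0,0,0.05]]' 
python3 -m jog '[[0,0,0,0,0,0,0],[0,0,0,0,0,0,0],[0,0,0,0,0,0,0],[0,0,0,0,0,0,0],[0,0,0,0,0,0,0]]' 60
```

```text
time_s: 3.9
eef_pos: [552.2, 12.6, 101.0]
ee_rot: [0.003, 0.098, 0.995, -0.0]
force: [1.0, -0.0, -1.1]
grip_width: 0.583
grip_force: 0.0
time_s: 4.2
eef_pos: [550.0, 12.9, 60.8]
ee_rot: [-0.0, 0.098, 0.995, 0.0]
force: [-0.0, 0.5, 0.1]
grip_width: 0.585
grip_force: 0.0
time_s: 4.7
eef_pos: [550.8, 12.8, 62.4]
ee_rot: [0.001, 0.098, 0.995, -0.0]
force: [0.1, -0.0, 6.4]
grip_width: 0.18
grip_force: 59.6
```

Gripped at 15.4 mm, 60 N. Next I lift and move beside the block to look.

```bash
python3 -m jog '[[0,0,-0.01,0,0,0,0],[0,0,-0.02,0,0,0,0],[0,0,-0.03,0,0,0,0],[0,0,-0.03,0,0,0,0],[0,0,-0.01,0,0,0,0]]' 
python3 -m jog '[[-0.0078,-0.0423,0,0,0,0,0],[-0.0078,-0.0423,0,0,0,0,0],[-0.0078,-0.0423,0,0,0,0,0],[-0.0078,-0.0423,0,0,0,0,0],[-0.0078,-0.0423,0,0,0,0,0]]' 
python3 -m jog '[[0,0,0,0,0,0,0],[0,0,0,0,0,0,0]]' >/dev/null
python3 - <<'E'
from h import *
s,im=shot('wrist','w5'); C=cam('wrist',s); H=hsv(im)
print(s['time_s'],s['eef_pos'],s['ee_rot'],s['grip_width'])
wood=(abs(H[...,0]-14)<6)&(H[...,1]>90)&(H[...,2]>150)
for a,c,p in blobs(wood,800): print('wood',a,c,rect(C,p,55))
red=((H[...,0]<6)|(H[...,0]>174))&(H[...,1]>150)&(H[...,2]>60)
for a,c,p in blobs(red,800): print('red',a,c,rect(C,p,s['eef_pos'][2]+41.6))
st,i3=shot('top','t5'); print(np.unique(i3[265,456]))
E
```

```text
time_s: 5.2
eef_pos: [551.2, 12.8, 164.8]
ee_rot: [0.002, 0.098, 0.995, -0.0]
force: [0.4, -0.7, -1.5]
grip_width: 0.174
grip_force: 58.9
time_s: 5.7
eef_pos: [546.7, -203.7, 160.9]
ee_rot: [-0.001, 0.098, 0.995, 0.0]
force: [0.6, 0.0, -1.0]
grip_width: 0.173
grip_force: 58.9
5.9 [ 546.75795229 -202.44699837  160.63326336] [-7.54471658e-04  9.84955571e-02  9.95137086e-01  4.85280971e-04] 0.17349234263235264
wood 814 [609.44471744   9.21130221] (array([444.6,  -6.8]), array([31.7, 11.9]), -82.4)
wood 4074 [214.94501718 238.18581247] (array([ 535.3, -262.3]), array([99.8, 50.3]), -9.3)
red 10874 [314.85414751 331.60713629] (array([ 541.7, -201.6]), array([95.5, 15.6]), -11.1)
[77 86 90]
```

View pics/w5.png

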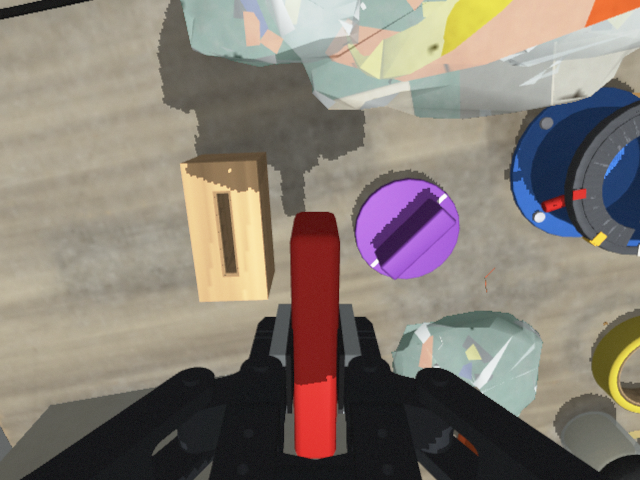

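The wrist view shows the block at (215,238) with its dark slot at about (227,235), and the held red bar upright at the centre. Now I'll measure the slot itself.

```bash
python3 - <<'E'
from h import *
s=sense(); C=cam('wrist',s); im=cv2.imread('pics/w5.png')[:,:,::-1].copy(); g=im.sum(2)//3
k=np.zeros(g.shape,bool); k[185:285,205:250]=1
for th in (80,100,120):
    for a,c,p in blobs((g<th)&k,300): print('slot',th,a,c,rect(C,p,55)); 
# vertical edges by row of slot
for r in (200,235,268): 
    x=np.where((g[r]<100)&k[r])[0]; print(r,x.min(),x.max(),g[r,x.min()-4:x.max()+5])
im2=cv2.imread('pics/t5.png')[:,:,::-1].copy(); g2=im2.sum(2)//3;k[:]=0;k[243:285,446:468]=1
for th in (90,110):
    for a,c,p in blobs((g2<th)&k,15): print('slot top',th,a,c,rect(cam('top'),p,55))
q=s['ee_rot'];M=R.from_quat([q[1],q[2],q[3],q[0]]).as_matrix();print(M.round(4))
E
```

```text
slot 80 777 [226.47490347 232.09009009] (array([ 535.4, -260.7]), array([55.9,  6.9]), -9.0)
slot 100 840 [226.34880952 232.43690476] (array([ 535.7, -260.9]), array([56.7,  7.5]), -9.0)
slot 120 908 [226.37555066 232.4284141 ] (array([ 535.5, -260.9]), array([57.2,  7.9]), -9.1)
200 218 228 [170 163 162 105  72  69  76  74  70  72  74  78  77  78  76 144 138 188
 209]
235 222 231 [170 160 164 112  73  72  74  73  77  72  74  75  77  74 101 151 163 202]
268 226 235 [169 162 164 108  77  66  72  73  72  73  73  71  72  75 123 130 175 201]
slot top 90 217 [454.55760369 268.55299539] (array([ 524., -257.]), array([60.5, 27.2]), 58.2)
slot top 90 30 [452.83333333 281.4       ] (array([ 498.9, -253. ]), array([33.6,  5.4]), 61.7)
slot top 110 354 [455.66384181 266.75988701] (array([ 526.9, -260.9]), array([75.6, 38.7]), 58.2)
slot top 110 43 [452.74418605 281.25581395] (array([ 498.4, -253.8]), array([35.5,  7.5]), 61.7)
[[-9.811e-01  1.936e-01 -7.000e-04]
 [ 1.936e-01  9.811e-01  7.000e-04]
 [ 9.000e-04  6.000e-04 -1.000e+00]]
```

```bash
python3 -m jog '[[-0.0009,-0.03,0.01,0,0,0,0],[-0.0009,-0.0295,0.01,0,0,0,0],[0,0,0,0,0,-0.037,0],[0,0,0,0,0,0,0],[0,0,0,0,0,0,0]]' 
python3 - <<'E'
from h import *
for i in range(3):
    s,im=shot('wrist',f'w6{i}'); C=cam('wrist',s); print(s['eef_pos'],s['ee_rot'])
H=hsv(im);red=((H[...,0]<6)|(H[...,0]>174))&(H[...,1]>150)&(H[...,2]>60)
for a,c,p in blobs(red,800): print('red',a,c,rect(C,p,s['eef_pos'][2]+41.6))
wood=(abs(H[...,0]-14)<6)&(H[...,1]>90)&(H[...,2]>100)
for a,c,p in blobs(wood,800): print('wood',a,c,rect(C,p,55))
E
```

```text
time_s: 6.5
eef_pos: [537.8, -259.7, 141.7]
ee_rot: [0.0, 0.079, 0.997, 0.0]
force: [0.4, -0.0, -1.2]
grip_width: 0.171
grip_force: 59.0
[ 537.83556593 -259.68977758  141.70673619] [9.83315895e-05 7.89974888e-02 9.96874810e-01 2.99008412e-05]
[ 537.86418259 -259.72228244  141.79327444] [ 1.58738909e-04  7.88885218e-02  9.96883431e-01 -2.70791385e-05]
[ 537.85443111 -259.84630813  141.80828093] [ 1.79926572e-04  7.88860434e-02  9.96883622e-01 -6.12302320e-05]
red 10874 [314.82444363 331.63417326] (array([ 532.8, -259. ]), array([95.6, 15.7]), -9.0)
wood 4988 [303.91359262 200.03929431] (array([ 534.2, -262.4]), array([100.9,  49.6]), -9.0)
```

```bash
python3 -m jog '[[0.0006,-0.0013,0.02,0,0,0,0],[0,0,0.02,0,0,0,0],[0,0,0.006,0,0,0,0],[0,0,0,0,0,0,0],[0,0,0,0,0,0,0]]' 
python3 -m jog '[[0,0,0.005,0,0,0,0],[0,0,0.005,0,0,0,0],[0,0,0.005,0,0,0,0]]'
```

```text
time_s: 7.15
eef_pos: [537.1, -262.2, 96.5]
ee_rot: [0.001, 0.079, 0.997, -0.0]
force: [-0.4, 1.1, 0.2]
grip_width: 0.173
grip_force: 59.0
time_s: 7.45
eef_pos: [536.7, -262.0, 80.2]
ee_rot: [0.0, 0.079, 0.997, -0.0]
force: [-0.8, -0.7, -0.9]
grip_width: 0.173
grip_force: 59.0
```

```bash
python3 -m jog '[[0,0,0.007,0,0,0,0],[0,0,0.007,0,0,0,0],[0,0,0.007,0,0,0,0]]'
python3 -m jog '[[0,0,0.006,0,0,0,0],[0,0,0.003,0,0,0,0],[0,0,0.002,0,0,0,0],[0,0,0,0,0,0,0]]'
```

```text
time_s: 7.75
eef_pos: [536.6, -262.0, 58.7]
ee_rot: [-0.0, 0.079, 0.997, 0.0]
force: [-0.0, -0.4, -0.1]
grip_width: 0.174
grip_force: 59.0
time_s: 8.15
eef_pos: [536.7, -262.0, 48.4]
ee_rot: [-0.0, 0.079, 0.997, 0.0]
force: [-0.5, 1.1, -0.3]
grip_width: 0.174
grip_force: 59.0
```

Slid in with no contact force. A little further until it bears, then release and lift.

```bash
python3 -m jog '[[0,0,0.001,0,0,0,0],[0,0,0.001,0,0,0,0],[0,0,0,0,0,0,0]]'
python3 -m jog '[[0,0,0,0,0,0,0.04],[0,0,0,0,0,0,0.04],[0,0,0,0,0,0,0.04],[0,0,-0.01,0,0,0,0.05],[0,0,-0.02,0,0,0,0.06]]'
python3 -m jog '[[0,0,-0.03,0,0,0,0.085],[0,0,-0.04,0,0,0,0.085],[0,0,-0.04,0,0,0,0.085],[0,0,0,0,0,0,0.085]]'
python3 - <<'E'
from h import *
s,im=shot('wrist','w7'); C=cam('wrist',s); H=hsv(im); print(s['eef_pos'],s['ee_rot'],s['joints'])
red=((H[...,0]<6)|(H[...,0]>174))&(H[...,1]>150)&(H[...,2]>60)
for a,c,p in blobs(red,800): print('red',a,c,rect(C,p,89))
wood=(abs(H[...,0]-14)<6)&(H[...,1]>90)&(H[...,2]>100)
for a,c,p in blobs(wood,400): print('wood',a,c,rect(C,p,55))
E
```

```text
time_s: 8.45
eef_pos: [536.9, -262.2, 47.5]
ee_rot: [0.0, 0.079, 0.997, -0.0]
force: [-2.7, 1.5, 5.8]
grip_width: 0.175
grip_force: 59.8
time_s: 8.95
eef_pos: [536.1, -261.6, 76.1]
ee_rot: [-0.001, 0.079, 0.997, 0.001]
force: [0.2, 0.5, -0.6]
grip_width: 0.699
grip_force: 0.0
time_s: 9.35
eef_pos: [538.5, -263.3, 193.1]
ee_rot: [0.005, 0.079, 0.997, -0.003]
force: [-0.0, -0.3, 0.7]
grip_width: 0.999
grip_force: 0.0
[ 538.51212061 -263.31189204  193.10405004] [ 0.00460371  0.07924194  0.99684041 -0.00295363] [-6.50032206e-01  4.86558191e-01  1.30073606e+00  3.09612393e-06
  1.34335887e+00 -2.06217663e+00]
red 2873 [316.86773408 221.68917508] (array([ 533.7, -261.6]), array([91.5, 15. ]), -9.5)
wood 3970 [305.28916877 201.6093199 ] (array([ 535. , -262.8]), array([100.2,  49.5]), -9.6)
```

The spreader is seated: the bar lies at z 89, centred on the block. On to the lid.

```bash
python3 -m jog '[[0.0112,0.0482,0,0,0,0,0.085],[0.0112,0.0482,0,0,0,0,0.085],[0.0112,0.0482,0,0,0,0,0.085],[0.0112,0.0482,0,0,0,0,0.085],[0.0112,0.0482,0,0,0,0,0.085]]' >/dev/null
python3 -m jog '[[0.0112,0.0482,0,0,0,0,0.085],[0.0112,0.0482,0,0,0,0,0.085],[0.0112,0.0482,0,0,0,0,0.085],[0.0112,0.0482,0,0,0,0,0.085],[0.0112,0.0482,0,0,0,0,0.085]]' >/dev/null
python3 -m jog '[[0,0,0,0,0,-0.13,0.085],[0,0,0,0,0,-0.13,0.085],[0,0,0,0,0,-0.128,0.085],[0,0,0,0,0,0,0.085],[0,0,0,0,0,0,0.085]]'
cat > lid.py <<'E'
from h import *
import sys
s,im=shot('wrist',sys.argv[1]); C=cam('wrist',s); H=hsv(im); print(s['time_s'],s['eef_pos'],s['ee_rot'],s['joints'][5])
xy=proj(C,[502,231,30])[0]; k=np.zeros(im.shape[:2],bool); Y,X=np.mgrid[:480,:640]; k=np.hypot(X-xy[0],Y-xy[1])<95
for a,c,p in blobs((H[...,2]<60)&k,300): print('bar',a,c,rect(C,p,53))
w=(H[...,1]<40)&(H[...,2]>190)&k
for a,c,p in blobs(w,12): print('white',a,c,ray(C,c,19),ray(C,c,53))
g=(H[...,1]<50)&(H[...,2]>60)&(H[...,2]<190)&k
for a,c,p in blobs(g,500): print('plate',a,c,p.min(0),p.max(0),cv2.fitEllipse(cv2.convexHull(p.astype(np.int32))),cv2.minEnclosingCircle(ray(C,p,19).astype(np.float32)))
E
python3 lid.py w8
```

```text
time_s: 10.9
eef_pos: [502.0, 231.5, 186.0]
ee_rot: [-0.001, -0.113, 0.994, -0.0]
force: [0.2, -0.6, -0.1]
grip_width: 0.996
grip_force: 0.0
10.9 [502.04242181 231.46784102 185.96735524] [-5.65008306e-04 -1.12615827e-01  9.93638441e-01 -6.73989557e-05] -1.5764439984720067
bar 447 [316.2639821  205.29753915] (array([497.7, 230.8]), array([63.5, 15.1]), 13.4)
white 27 [353.77777778 140.92592593] [[439.00300829 248.71894695]] [[437.16094132 245.02838592]]
white 486 [296.97325103 188.96090535] [[486.36247368 213.09495809]] [[479.59652642 213.1081605 ]]
white 196 [330.40816327 183.85714286] [[476.17366099 238.77255759]] [[470.46702667 236.11610516]]
white 41 [329.51219512 207.87804878] [[495.84212625 242.76767841]] [[488.09059621 239.6958603 ]]
plate 24349 [314.30317467 213.37163744] [220 121] [409 310] ((314.0401611328125, 215.13377380371094), (189.77210998535156, 189.8873291015625), 105.54105377197266) ((511.0380554199219, 233.07086181640625), 82.28726196289062)
```

View pics/w8.png

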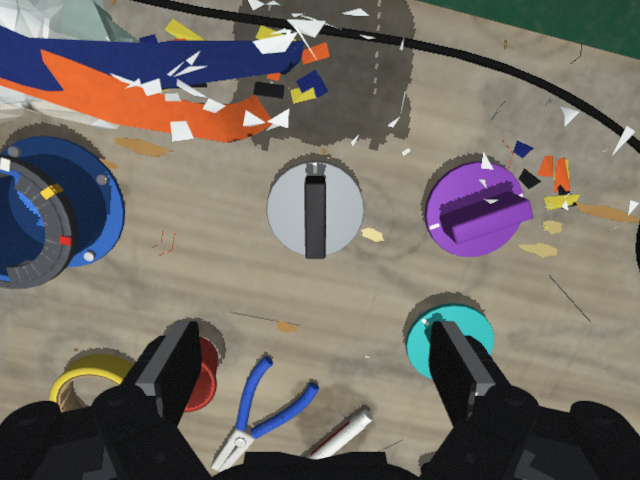

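The wrist view shows the grey lid at (315,210), its bar upright at columns 305–326 and aligned with the tool. Purple (475,208), turquoise (450,335) and the red cup are clear of it.

```bash
python3 - <<'E'
from h import *
s=sense(); C=cam('wrist',s); im=cv2.imread('pics/w8.png'); H=cv2.cvtColor(im,cv2.COLOR_BGR2HSV).astype(int)
print(im[155:265:3,315,1]); print(im[225,296:336,1]); print(im[205,258:372:3,1])
print(ray(C,[[315.5,184],[315.5,258]],53).round(1),ray(C,[[315.5,162],[267,205],[363,205]],19).round(1))
E
```

```text
[ 82  82  80 248 149 152 122   6   7  17  65  72  69  67  68  70  70  68
  70  68  70  66  71  71  70  68  67  68  64  64  65  61  62  61  58 150
 149]
[188 184 187 186 186 186 187 187 131  59  42  63  67  66  66  69  68  67
  68  68  66  68  65  66  65  67  62  55  42  33 161 186 187 187 185 184
 185 185 187 185]
[154 152 152 143 183 183 184 187 186 186 185 188 185 187 186 186  51  66
  65  71  67  70  43 189 186 187 188 187 184 184 185 182 182 182 181 125
 130 147]
[[473.2 225.5]
 [529.5 238.5]] [[461.9 223. ]
 [505.3 191.7]
 [487.5 269.3]]
```

```bash
python3 -m jog '[[0,0,0.04,0,0,0,0.05],[0,0,0.04,0,0,0,0.05],[0,0,0.04,0,0,0,0.05],[0,0,0.02,0,0,0,0.05],[0,0,0,0,0,0,0.05]]' >/dev/null
python3 -m jog '[[0,0,0.015,0,0,0,0.05],[0,0,0.01,0,0,0,0.05],[0,0,0.005,0,0,0,0.05],[0,0,0.003,0,0,0,0.05],[0,0,0,0,0,0,0.05]]' 
python3 -m jog '[[0,0,0,0,0,0,0],[0,0,0,0,0,0,0],[0,0,0,0,0,0,0],[0,0,0,0,0,0,0],[0,0,0,0,0,0,0]]' 90
```

```text
time_s: 11.95
eef_pos: [502.4, 231.6, 13.7]
ee_rot: [0.0, -0.114, 0.993, 0.0]
force: [0.1, -0.4, 0.2]
grip_width: 0.582
grip_force: 0.0
time_s: 12.45
eef_pos: [502.7, 231.7, 14.2]
ee_rot: [0.001, -0.114, 0.993, 0.0]
force: [-1.6, -0.0, 5.5]
grip_width: 0.168
grip_force: 88.5
```

```bash
python3 -m jog '[[0,0,-0.01,0,0,0,0],[0,0,-0.03,0,0,0,0],[0,0,-0.04,0,0,0,0],[0,0,-0.04,0,0,0,0],[0,0,-0.02,0,0,0,0]]' 
python3 -m jog '[[-0.011,-0.0384,0,0,0,0,0],[-0.011,-0.0384,0,0,0,0,0],[-0.011,-0.0384,0,0,0,0,0],[0,0,0,0,0,0.11,0],[0,0,0,0,0,0.11,0]]' >/dev/null
python3 -m jog '[[0,0,0,0,0,0.103,0],[0,0,0,0,0,0,0],[0,0,0,0,0,0,0]]' 
cat > pot.py <<'E'
from h import *
import sys
s,im=shot('wrist',sys.argv[1]); C=cam('wrist',s); H=hsv(im); print(s['time_s'],s['eef_pos'],s['ee_rot'],s['joints'][5])
xy=proj(C,[550,12.5,70])[0]; Y,X=np.mgrid[:480,:640]; k=np.hypot(X-xy[0],Y-xy[1])<100
y=(abs(H[...,0]-25)<7)&(H[...,1]>130)&(H[...,2]>90)&k
for a,c,p in blobs(y,20): print('yel',a,c.round(1),ray(C,c,70).round(1))
r=((H[...,0]<6)|(H[...,0]>174))&(H[...,1]>150)&(H[...,2]>60)&k
for a,c,p in blobs(r,20): print('red',a,c.round(1),ray(C,c,70).round(1))
w=(H[...,1]<40)&(H[...,2]>170)&k
for a,c,p in blobs(w,20): print('white',a,c.round(1),ray(C,c,70).round(1))
E
python3 pot.py w9
```

```text
time_s: 12.95
eef_pos: [503.1, 231.8, 157.4]
ee_rot: [0.002, -0.114, 0.993, 0.0]
force: [-1.4, 0.7, -1.2]
grip_width: 0.17
grip_force: 87.9
time_s: 13.75
eef_pos: [560.5, 126.9, 153.7]
ee_rot: [-0.0, 0.045, 0.999, -0.0]
force: [0.5, 0.2, -0.5]
grip_width: 0.163
grip_force: 88.1
13.75 [560.47944923 126.94595968 153.69259122] [-4.61223240e-05  4.54925091e-02  9.98964678e-01 -2.97047490e-05] -1.460780927697824
yel 200 [176.7 186.9] [[516.2  46.6]]
yel 29 [130.7 281.5] [[575.3   3.8]]
yel 107 [ 96.9 293. ] [[581.4 -20.5]]
red 117 [205.6 237.7] [[549.9  58.3]]
red 112 [ 63.6 248.6] [[548.8 -33.5]]
white 151 [123.5 170.5] [[503.4  16.8]]
white 5238 [ 97.5 293.3] [[581.8 -20.2]]
white 75 [217.3 261.7] [[566.7  63. ]]
white 39 [224.1 268.3] [[571.7  66.6]]
white 267 [209.6 290.4] [[586.5  54.5]]
white 47 [200.  312.6] [[602.2  45.1]]
```

View pics/w9.png

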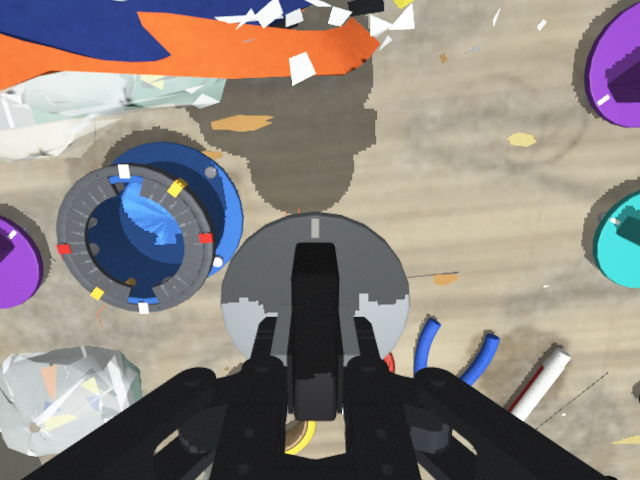

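The wrist view shows the held lid at the centre (315,300) and the empty pot at (135,240). White marks are at (124,170) and (143,308), yellow at (177,187) and (97,293), red at (206,238) and (64,249). The pot centre is about (549.2,12.7), notch axis -5.7°, half-way axis -45.7°.

```bash
python3 - <<'E'
from h import *
s=sense(); C=cam('wrist',s); im=cv2.imread('pics/w9.png')
print(ray(C,[[315,212.5],[221,300],[409,300]],158.5).round(1), ray(C,[[143.5,308],[123.5,170.5]],70).round(1))
print(im[205:220,330,1],im[300,215:228,1],im[300,402:415,1])
q=s['ee_rot'];M=R.from_quat([q[1],q[2],q[3],q[0]]).as_matrix()
f=ray(C,[[315,212.5]],158.5)[0]; off=(np.r_[f-s['eef_pos'][:2],0]@M)[:2]-[41,0]; print('lid offset in tool',off)
d=np.r_[np.array([549.3,12.7])-s['eef_pos'][:2],0]@M; print('pot in tool',d)
E
```

```text
[[517.4 131. ]
 [551.9  87.6]
 [559.2 167.4]] [[595.3   7.8]
 [503.5  16.8]]
[108 107 146 189 193 192 191 181 137  70  69  78  97 110 107] [198 199 197 196 197 152 108  95  98  98  99  99  98] [204 203 204 204 203 196 182 142 167 179 178 179 179]
lid offset in tool [2.35671663 0.12742126]
pot in tool [ 7.62943313e-01 -1.14819699e+02  5.06956480e-03]
```

```bash
python3 -m jog '[[-0.0009,-0.04,0,0,0,0.008,0],[0,-0.04,0,0,0,0,0],[0,-0.0348,0,0,0,0,0],[0,0,0.025,0,0,0,0],[0,0,0.025,0,0,0,0]]' >/dev/null
python3 -m jog '[[0,0,0.012,0,0,0,0],[0,0,0,0,0,0,0],[0,0,0,0,0,0,0]]'
python3 - <<'E'
from h import *
P=np.mean([sense()['eef_pos']],0)
for i in range(3):
    eyes.capture('top'); s=sense(); P=P+s['eef_pos']
P/=4; q=s['ee_rot'];M=R.from_quat([q[1],q[2],q[3],q[0]]).as_matrix()
L=P+M@[1.7,0,14.2]; print(P,'lid',L,'ang',np.degrees(np.arctan2(-M[1,0],-M[0,0])),'err in tool',(np.r_[549.3,12.6,L[2]]-L)@M)
E
```

```text
time_s: 14.6
eef_pos: [550.7, 12.7, 92.4]
ee_rot: [0.001, 0.05, 0.999, -0.0]
force: [0.2, 0.0, -1.7]
grip_width: 0.167
grip_force: 88.4
[550.79676828  12.70594482  92.62410878] lid [549.13379965  12.8720252   78.42069537] ang -5.797002657623577 err in tool [-0.19282571 -0.25384704  0.00043941]
```

Aligned. Lowering gently.

```bash
python3 -m jog '[[0,0,0.005,0,0,0,0],[0,0,0.004,0,0,0,0],[0,0,0.003,0,0,0,0]]'
python3 -m jog '[[0,0,0.003,0,0,0,0],[0,0,0.002,0,0,0,0],[0,0,0,0,0,0,0]]'
```

```text
time_s: 15.05
eef_pos: [550.0, 12.6, 79.1]
ee_rot: [-0.0, 0.051, 0.999, 0.0]
force: [0.0, -0.2, -1.7]
grip_width: 0.166
grip_force: 88.4
time_s: 15.35
eef_pos: [550.0, 12.6, 74.2]
ee_rot: [-0.0, 0.051, 0.999, 0.0]
force: [0.2, -0.4, -1.2]
grip_width: 0.165
grip_force: 88.4
```

```bash
python3 -m jog '[[0,0,0.001,0,0,0,0],[0,0,0.001,0,0,0,0],[0,0,0,0,0,0,0]]'
python3 -m jog '[[0,0,0.0005,0,0,0,0],[0,0,0,0,0,0,0]]'
```

```text
time_s: 15.65
eef_pos: [550.2, 12.6, 72.4]
ee_rot: [-0.0, 0.051, 0.999, 0.0]
force: [-0.4, -0.9, -1.5]
grip_width: 0.166
grip_force: 88.4
time_s: 15.85
eef_pos: [550.2, 12.6, 72.2]
ee_rot: [0.0, 0.051, 0.999, -0.0]
force: [-0.6, -1.0, 0.2]
grip_width: 0.162
grip_force: 88.7
```

```bash
python3 -m jog '[[0,0,0.0005,0,0,0,0],[0,0,0,0,0,0,0],[0,-0.0001,0,0,0,0.06,0],[0,-0.0001,0,0,0,0.06,0],[0,-0.0001,0,0,0,0.06,0]]' 100
python3 -m jog '[[0,-0.0001,0,0,0,0.06,0],[0,-0.0001,0,0,0,0.06,0],[0,-0.0001,0,0,0,0.06,0],[0,-0.0001,0,0,0,0.06,0],[0,0,0,0,0,0,0]]'
python3 -c "
from h import *
s=sense();q=s['ee_rot'];M=R.from_quat([q[1],q[2],q[3],q[0]]).as_matrix();print(np.degrees(np.arctan2(-M[1,0],-M[0,0])),s['eef_pos']+M@[1.7,0,14.2],s['wrist_torque'])"
```

```text
time_s: 16.35
eef_pos: [550.7, 12.1, 72.2]
ee_rot: [0.001, 0.141, 0.99, -0.0]
force: [-0.6, 0.1, 4.3]
grip_width: 0.161
grip_force: 98.0
time_s: 16.85
eef_pos: [550.6, 11.9, 72.2]
ee_rot: [0.001, 0.258, 0.966, 0.0]
force: [0.3, -0.3, 5.6]
grip_width: 0.16
grip_force: 98.1
-29.927770285967437 [549.18080136  12.72306621  57.99549203] [ 0.10830837 -0.05560101 -0.03747772]
```

```bash
python3 -m jog '[[0,-0.0001,0,0,0,0.06,0],[0,-0.0001,0,0,0,0.06,0],[0,-0.0001,0,0,0,0.06,0],[0,-0.0001,0,0,0,0.05,0],[0,-0.0001,0,0,0,0.045,0]]'
python3 -m jog '[[0,0,0,0,0,0,0],[0,0,0,0,0,0,0]]' >/dev/null
python3 - <<'E'
from h import *
s,im=shot('wrist','w10');q=s['ee_rot'];M=R.from_quat([q[1],q[2],q[3],q[0]]).as_matrix();print(np.degrees(np.arctan2(-M[1,0],-M[0,0])),s['eef_pos']+M@[1.7,0,14.2],s['wrist_torque'],s['force'])
C=cam('wrist',s)
s,t=shot('top','t10'); v=t[220:295,295:370]
a=cv2.resize(im[120:420,170:470],(400,400)); b=cv2.resize(v,(400,400),interpolation=2)
cv2.imwrite('pics/c10.png',np.hstack([a,b])[:,:,::-1])
K,T=C; 
for a in(-45.7,134.3):
  u=np.array([np.cos(np.radians(a)),np.sin(np.radians(a))]); p=proj(C,[[549.3+46*u[0],12.6+46*u[1],70]])[0]; print('yellow pred',p,(p-[170,120])*4/3)
E
```

```text
time_s: 17.35
eef_pos: [550.5, 11.6, 72.2]
ee_rot: [0.001, 0.388, 0.922, 0.0]
force: [1.9, 1.0, 4.8]
grip_width: 0.166
grip_force: 98.1
-45.53636747063088 [549.30796471  12.86267318  58.00077941] [ 0.24077602 -0.17220957  0.03053935] [0.90421763 2.20464648 5.17446295]
yellow pred [315.02398849 385.72862827] [193.36531799 354.30483769]
yellow pred [315.57918145 198.16635057] [194.10557527 104.22180076]
```

View pics/c10.png

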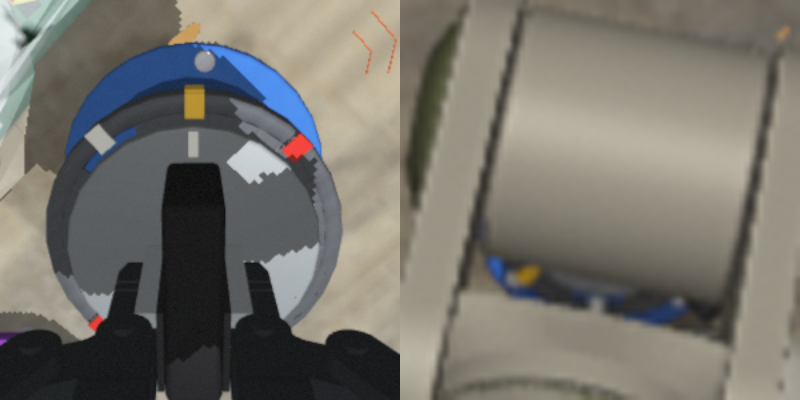

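The wrist crop shows the lid's white pointer at (193,143), in line with the yellow mark at (194,102) and well short of the red mark at (297,147). The plate lies on the collar. I'm handing the job in with the grip held.

```bash
python3 -c "
from rig import finish_job
print(finish_job())"
```

```text
the job is handed in; nothing more can be done
None
```

The job is handed in at about 17.5 s: the spreader is fully down in the block's slot, and the lid is seated and still gripped with its pointer at the yellow half-way mark, short of the red mark. My first grasp closed on air above the spreader because the fingertips sit about 26 mm farther back than stated; nothing was moved by it.

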